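# Nudge two coasters home into their display stands

## Robot

A 7-joint arm with a two-finger parallel gripper is mounted at the origin on a cart in front of the work surface, level with it; the furniture and walls round the work are solid. World frame = base frame: x ahead of the robot, y to its left, z up, the work surface at z = 0. Lengths are in m, angles in rad, forces in N, time in s.
With the tool pointing down it reaches from about 0.425 to 0.95 m from the base axis. Payload 4.7 kg.
Tool frame: the origin (TCP) lies midway between the tips of the shut fingers; the grasp point (between the pads) lies ctrl.grip_depth behind it (ctrl.grip_depth is the distance from the TCP to the grasp point, in m); x points along the fingers, y is the direction in which the jaws open and shut, and the axes are right-handed (so a half turn about x gives the same grasp; the last joint's range is limited). The gripper opens to 87 mm and grips with 3 to 60 N. Pads are 19 mm wide; open, the fingers measure 117 mm over their backs; the gripper's body (75 mm by 190 mm) begins 51 mm behind the grasp point.
Start: joints at [1.119, 0.469, -0.049, 1.532, 0.024, 1.141, -0.082], TCP at [0.277, -0.616, 0.223] pointing down, gripper open.
Joint ranges: [-2.59, 2.59], [-0.33, 1.99], [-1.39, 1.29], [0.1, 2.45], [-1.04, 4.18], [0.21, 1.99], [-2.66, 2.66]. Speed limits (rad/s): [2.57, 2.57, 3.14, 3.14, 3.14, 3.14, 3.14].

## Interface

Orientations are given as a 3x3 rotation matrix whose columns are the frame's x, y, z axes.
In Python, from station import telemetry, eyes, job, ctrl gives the robot as it stands.
- The arm moves only by the tool servo_tool, never from a script. Its argument "rows" is a list of rows, each a list of 7 numbers: the shift along the tool's x, y, z in mm, then the turn, a rotation vector about the tool's x, y, z in degrees, then the finger opening in mm, from 0 to 87. In form: [[tx, ty, tz, wx, wy, wz, hand], ...]. A call has 1 to 10 rows; each row shifts and turns the pose as measured when the row begins, along the tool's axes as they then stand; what a row does not reach is not made up. A row lasts 1/8 s, in which the tool goes at most 62.5 mm and 10.7 degrees, less where a joint would pass 70% of its speed; a pose out of reach is approached as far as the arm can. A call with a gripper value outside its range is refused whole. The fingers move at their own pace and stop on an object; "grip_force" is the grip in N (left out, the last holds). Time passes only in rows, so rows that do not move let the fingers close. It gives the time, the measured TCP pose, the force and the opening at its end, in the units of the state.
- telemetry.read_state(): the state, without advancing time (a new reading comes with each control period).
- eyes.read_camera(name): name is "scene" or "top" or "wrist"; returns the picture (400x640x3 uint8, blue, green, red); there is no depth.
- eyes.camera_info(name): a dict with "intrinsics" (3x3 intrinsics, pixels), "world_from_camera" (4x4, takes a point from camera to world coordinates); the wrist camera has in their place "tool_from_camera" (4x4, takes a point from camera to tool coordinates, whose origin is the TCP and whose axes are the tool frame's). Camera axes: x right, y down, z forward; pixel columns grow to the right and rows downward; lengths in m; the calibration is good to about 2 mm. A picture is of the moment at which its call begins: read the wrist's pose just before it. camera_info takes no time and is no camera call.
- job.job_done(): hands the job in, once; it reports no verdict.
Trained networks look in the newest picture that a camera, given by its name, has taken for a name from the list of things; names that differ only in an ending like _2 or _b are one class to them, and where a whole thing is asked for, a point or a joint stands for the part that bears it (a point fixed in the world has none). Each returns a list of dicts, best first, with "p" (0 to 1); they miss things now and then, are a little off and sometimes report something else, mostly with a low value. They report only what shows in the picture. A call takes as long as a camera call. They do not tell look-alikes from the thing itself.
- eyes.masks_of(camera, thing): "region" (400x640 bool, what is visible of it) and "xy" ([column, row] in pixels, amid what is visible of it).
The state is a dict: "t": time; "q": joint angles; "joint_vel": joint speeds; "effort": joint torques, N m; "tool_pos": TCP position; "eef_rot": TCP orientation; "contact_force": force on the tool from outside, world axes, zero at the start; "wrist_torque": the same for the moment, N m; "width": opening from 0.0 (shut) to 1.0 (fully open).
Only numpy, scipy, OpenCV 4.12 (cv2) and the standard library are available. Lean on these libraries where they do the work, as an engineer would, in place of code of your own. Each camera call takes 0.05 s, during which the arm holds its last target.

## Task

On each of the two round wooden display stands a round coaster pack lies off centre, across the edge of the recess that it belongs in. With the fingertips, push each coaster across its own stand until it drops into the recess and lies flat on the bottom of it; slide them only, never pick them up or lift them, and leave all the other things where they are.

Things in the scene. Friction and masses are not known exactly. Their poses are not given: they have to be found in the camera images.
- stand_a: round dark-wood display stand, fixed to the table, 204 mm across, flat top 24 mm above its underside; in its middle an open round recess 92 mm across and 9 mm deep with a flat cork floor. Origin: centre of the underside, on the table top; z up; its yaw means nothing (it is round). The two stands are alike; either may be the left one.
- stand_a_recess (a point): centre of the floor of stand_a's recess, 15 mm above the table top and 9 mm below the stand's flat top
- coaster_a: rigid round coaster pack, a disc 86 mm across, 12 to 13 mm thick, 50 to 85 g; lies loose and level on the flat top of stand_a, its centre 30 to 55 mm from the recess centre, to one side. Origin: centre of its underside; z: the disc's axis, up. Seated, it has about 3 mm play all round and stands 3 to 4 mm proud of the stand. It tips in, leading edge first, within about 16 mm of the recess centre.
- stand_b: round dark-wood display stand, fixed to the table, 204 mm across, flat top 24 mm above its underside; in its middle an open round recess 92 mm across and 9 mm deep with a flat cork floor. Origin: centre of the underside, on the table top; z up; its yaw means nothing (it is round). The two stands are alike; either may be the left one.
- stand_b_recess (a point): centre of the floor of stand_b's recess, 15 mm above the table top and 9 mm below the stand's flat top
- coaster_b: rigid round coaster pack, a disc 86 mm across, 12 to 13 mm thick, 50 to 85 g; lies loose and level on the flat top of stand_b, its centre 30 to 55 mm from the recess centre, to one side. Origin: centre of its underside; z: the disc's axis, up. Seated, it has about 3 mm play all round and stands 3 to 4 mm proud of the stand. It tips in, leading edge first, within about 16 mm of the recess centre.
- lidded_tin: low glass tin with a black lid, 59 mm across, 41 mm high; bystander. Origin: centre of the underside, on the table top.
- soap_bar: wrapped bar of soap, 45x63x26 mm; bystander. Origin: centre of the underside, on the table top.
- heart: small cream heart ornament lying flat, 89x83x15 mm; bystander. Origin: centre of the underside, on the table top.
- tape: roll of paper tape lying flat, 96 mm across, 25 mm high; bystander. Origin: centre of the underside, on the table top.
- candle: candle glass with a black lid, 65 mm across, 73 mm high; bystander. Origin: centre of the underside, on the table top.
- tags: flat bundle of brown card tags, 103x84x9 mm; bystander. Origin: centre of the underside, on the table top.
There are look-alikes about, which are no part of the job. What is shaped like the coaster_b but yellow is not meant.

How it is judged:
At the end, for the whole second after the job is handed in: Each coaster lies at rest in the recess of its own stand: its centre within 6 mm of the recess centre, its underside within 3 mm of the recess floor, level to 0.06 rad (horizontal distance between coaster_a and stand_a_recess below 0.006 m and z of coaster_a in the frame of stand_a_recess below 0.003 m and angle between each of coaster_a, coaster_b's own z axis and vertical below 0.06 rad and linear speed of each of coaster_a, coaster_b below 0.02 m/s and horizontal distance between coaster_b and stand_b_recess below 0.006 m and z of coaster_b in the frame of stand_b_recess below 0.003 m); the robot touches nothing.
It fails at once if a coaster is lifted (its centre rises more than 8 mm above where it lay) instead of being pushed (z of coaster_a in the frame of stand_a above 0.032 m or z of coaster_b in the frame of stand_b above 0.032 m).
It fails at once if a bystander is moved by more than 20 mm (distance of any of lidded_tin, soap_bar, heart, tape, candle, tags from where it was at the start of the episode above 0.02 m).
It also fails if it takes over 40 s, if anything falls off the work surface, if the arm or the gripper's body presses on something with over 40 N, if the wrist force passes 120 N, or if a joint passes its speed limit or range.

## Working session

There is one attempt and no reset: what is moved stays moved. The work goes in short steps, Python scripts to look and compute and a tool call to move; the robot and the scene stay as the last step left them, time stands still between calls to the robot, and variables do not carry over. Pictures are saved under pics/ and viewed, and the job is handed in when it is done.

Besides the shell and the picture viewer there is one more tool, called by a JSON object that holds its "api" and its "payload", one argument or row to a line. servo_tool: Moves the arm, as the interface text tells. Its arguments: {"type":"object","properties":{"rows":{"type":"array"},"grip_force":{"type":"number"}},"required":["rows"]}

```bash
mkdir -p pics; ls; python3 - <<'E'
from station import telemetry, eyes, job, ctrl
import cv2,numpy as np
np.set_printoptions(precision=4,suppress=True)
print(telemetry.read_state()); print(ctrl.grip_depth)
for n in ["scene","top"]:
    cv2.imwrite(f"pics/{n}0.png",eyes.read_camera(n)); print(n,eyes.camera_info(n))
print(eyes.camera_info("wrist"))
E
```

```text
pics
{'t': 0.0, 'q': array([ 1.1191,  0.4694, -0.0486,  1.5337,  0.0241,  1.141 , -0.0823]), 'joint_vel': array([-0.0005, -0.0005, -0.0015,  0.0002,  0.0008,  0.0018,  0.0007]), 'effort': array([ -0.    , -50.798 ,  -0.0809, -23.6152,  -0.0614,   0.0379,
         0.0002]), 'tool_pos': array([ 0.2767, -0.615 ,  0.2215]), 'eef_rot': array([[-0.0009,  0.4103, -0.9119],
       [ 0.0018, -0.9119, -0.4103],
       [-1.    , -0.002 ,  0.0001]]), 'contact_force': array([0.4748, 0.0967, 0.5007]), 'wrist_torque': array([-0.0148, -0.0231, -0.0298]), 'width': 0.9978707281480922}
0.0187
scene {'intrinsics': array([[392.8393,   0.    , 318.6837],
       [  0.    , 392.8393, 203.8426],
       [  0.    ,   0.    ,   1.    ]]), 'world_from_camera': array([[ 0.498 , -0.6736,  0.5462, -0.3255],
       [-0.8672, -0.3844,  0.3167, -0.2759],
       [-0.0033, -0.6313, -0.7755,  1.205 ],
       [ 0.    ,  0.    ,  0.    ,  1.    ]])}
top {'intrinsics': array([[365.3422,   0.    , 318.5387],
       [  0.    , 365.3422, 195.6758],
       [  0.    ,   0.    ,   1.    ]]), 'world_from_camera': array([[-0.0043, -0.9742,  0.2258,  0.2414],
       [-1.    ,  0.005 ,  0.0025,  0.1985],
       [-0.0036, -0.2258, -0.9742,  1.2353],
       [ 0.    ,  0.    ,  0.    ,  1.    ]])}
{'intrinsics': array([[312.6569,   0.    , 320.7954],
       [  0.    , 312.6569, 202.241 ],
       [  0.    ,   0.    ,   1.    ]]), 'tool_from_camera': array([[-0.0007, -0.2613,  0.9653, -0.1624],
       [ 1.    , -0.0003,  0.0006, -0.0006],
       [ 0.0001,  0.9653,  0.2613, -0.0704],
       [ 0.    ,  0.    ,  0.    ,  1.    ]])}
```

View pics/top0.png

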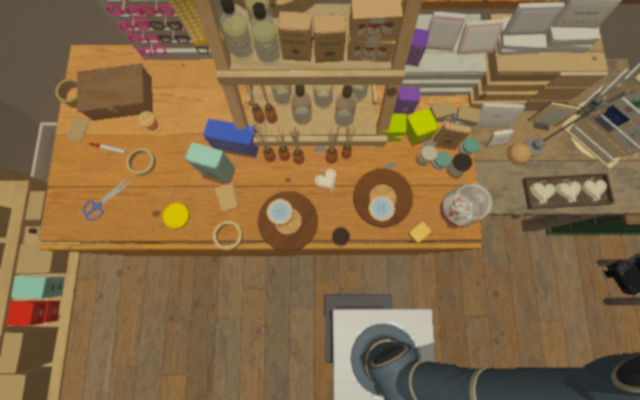

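View pics/scene0.png

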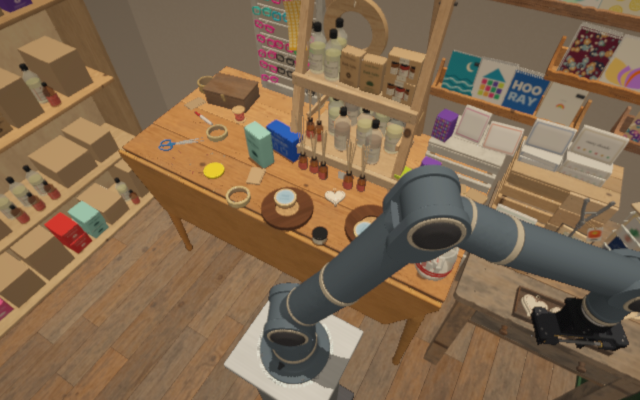

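The top view shows two stands, at about (287,220) and (383,197). Their pale-blue coasters are at (279,211) and (381,208), and the cork recesses at (290,222) and (383,193). The yellow disc at (176,215) is the look-alike. It is off the stands, so I'll leave it.

```bash
cat > h.py <<'E'
from station import telemetry, eyes, job, ctrl
import cv2,numpy as np
np.set_printoptions(precision=4,suppress=True)
def cam(n,st=None):
    i=eyes.camera_info(n)
    if n=="wrist":
        T=np.eye(4);T[:3,:3]=st['eef_rot'];T[:3,3]=st['tool_pos'];return i['intrinsics'],T@i['tool_from_camera']
    return i['intrinsics'],i['world_from_camera']
def px2w(K,W,uv,z):
    d=W[:3,:3]@np.linalg.solve(K,np.array([uv[0],uv[1],1.]));o=W[:3,3]
    return o+d*(z-o[2])/d[2]
def w2px(K,W,p):
    c=W[:3,:3].T@(np.asarray(p)-W[:3,3]);u=K@c;return u[:2]/u[2]
def circ(K,W,region,z):
    "outline projected to plane z; min enclosing circle"
    cs,_=cv2.findContours(region.astype(np.uint8),cv2.RETR_EXTERNAL,cv2.CHAIN_APPROX_NONE)
    c=max(cs,key=cv2.contourArea)[:,0]
    P=np.array([px2w(K,W,u,z)[:2] for u in c]).astype(np.float32)
    (x,y),r=cv2.minEnclosingCircle((P*1000).reshape(-1,1,2))
    e=cv2.fitEllipse((P*1000).reshape(-1,1,2))
    return np.array([x,y,r]),e,c
E
python3 - <<'E'
from h import *
im=eyes.read_camera("top")
K,W=cam("top")
for th,z in [("stand_a",.024),("coaster_a",.036),("lidded_tin",.041),("soap_bar",.026),("heart",.015),("tape",.025),("candle",.073),("tags",.009)]:
    for r in eyes.masks_of("top",th):
        c,e,_=circ(K,W,r['region'],z)
        print(th,round(r['p'],2),r['xy'],c.round(1),np.round(e[0],1),np.round(e[1],1))
cv2.imwrite("pics/topcrop.png",cv2.resize(im[150:260,200:500],None,fx=2.6,fy=2.6,interpolation=cv2.INTER_CUBIC))
E
```

```text
stand_a 0.85 [381.6, 192.3] [518.1 -14.8 104.7] [517.8 -15. ] [202.6 205.5]
stand_a 0.65 [290.7, 222.7] [439.4 307.4 104. ] [439.7 306.1] [200.1 203.3]
stand_a 0.46 [414.5, 234.1] [ 396.9 -130.1   39.2] [ 399.  -130.8] [53.3 79. ]
stand_a 0.4 [276.9, 211.6] [469.7 334.1  43.1] [469.4 335. ] [80.8 84.1]
coaster_a 0.94 [175.0, 213.6] [454.  677.2  44.6] [455.6 677.5] [78.4 87.7]
coaster_a 0.69 [278.4, 213.0] [465.3 331.9  45.2] [465.4 331.6] [86.1 87. ]
coaster_a 0.64 [380.3, 208.8] [477.3  -9.2  42.2] [477.   -9.4] [80.1 82. ]
lidded_tin 0.77 [342.1, 234.8] [383.4 131.2  29.4] [383.4 130.6] [53.7 57.2]
soap_bar 0.68 [417.2, 233.8] [ 396.3 -131.3   38.4] [ 397.3 -131. ] [52.1 78.9]
soap_bar 0.68 [291.1, 225.7] [439.6 306.3 102.9] [439.2 306.4] [198. 203.]
heart 0.75 [328.2, 176.7] [583.9 174.8  43. ] [583.  174.4] [66.3 77.3]
tape 0.79 [233.7, 245.0] [391.4 502.   51.4] [389.8 504.8] [90.7 98.9]
tape 0.73 [381.2, 193.5] [517.1 -15.7 103.3] [517.1 -16.3] [198.3 204. ]
candle 0.98 [457.6, 164.9] [ 616.8 -266.6   45.7] [ 617.7 -267.7] [61.1 92.1]
candle 0.21 [340.7, 235.2] [380.2 131.2  28.7] [380.7 131.2] [52.5 55.4]
tags 0.68 [227.5, 199.7] [524.8 515.4  52.1] [525.9 517.7] [ 71.4 104. ]
```

View pics/topcrop.png

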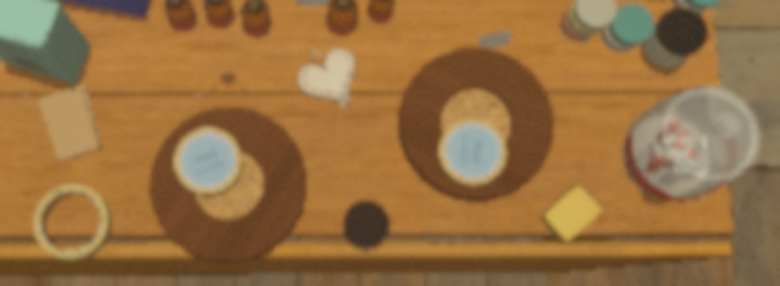

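Two off-centre blue coasters fit the description. The left one (278,213) sits 37 mm off stand L, the right one (380,209) 41 mm off stand R. The yellow disc is the look-alike. Next I'll raise the arm and go to stand R.

```bash
cat > plan.py <<'E'
from h import *
from scipy.spatial.transform import Rotation as Ro
def Rdown(zang): # tool z horizontal at world angle (deg), x down
    a=np.radians(zang);z=np.array([np.cos(a),np.sin(a),0]);x=np.array([0,0,-1.]);return np.c_[x,np.cross(z,x),z]
def plan(wps,hand,step=45,turn=9,st=None):
    st=st or telemetry.read_state();p=np.array(st['tool_pos']);R=np.array(st['eef_rot']);rows=[]
    for tp,za in wps:
        Rt=Rdown(za);rv=Ro.from_matrix(R.T@Rt).as_rotvec();d=np.array(tp)-p
        n=max(1,int(np.ceil(max(np.linalg.norm(d)*1000/step,np.degrees(np.linalg.norm(rv))/turn))))
        for k in range(n):
            t=R.T@(d/n)*1000;rows.append([*np.round(t,1),*np.round(np.degrees(rv)/n,1),hand]);R=R@Ro.from_rotvec(rv/n).as_matrix();
        p=np.array(tp);R=Rt
    for r in rows: print([float(x) for x in r])
E
python3 -c "
from plan import *
plan([((.277,-.615,.35),-155.8),((.44,-.40,.35),-170),((.46,-.1,.32),171.5),((.43,-.003,.2),171.5)],50)"
```

```text
[-42.5, -0.2, -0.1, 0.0, -0.0, -0.0, 50.0]
[-42.5, -0.2, -0.1, 0.0, -0.0, -0.0, 50.0]
[-42.5, -0.2, -0.1, 0.0, -0.0, -0.0, 50.0]
[0.0, -21.5, -39.5, 2.4, 0.0, 0.0, 50.0]
[0.0, -23.2, -38.5, 2.4, 0.0, 0.0, 50.0]
[0.0, -24.7, -37.6, 2.4, 0.0, 0.0, 50.0]
[0.0, -26.3, -36.5, 2.4, 0.0, 0.0, 50.0]
[0.0, -27.7, -35.4, 2.4, 0.0, 0.0, 50.0]
[0.0, -29.2, -34.2, 2.4, 0.0, 0.0, 50.0]
[4.3, -41.7, -10.3, 2.6, 0.0, 0.0, 50.0]
[4.3, -42.1, -8.3, 2.6, 0.0, 0.0, 50.0]
[4.3, -42.5, -6.4, 2.6, 0.0, 0.0, 50.0]
[4.3, -42.7, -4.4, 2.6, 0.0, 0.0, 50.0]
[4.3, -42.9, -2.4, 2.6, 0.0, 0.0, 50.0]
[4.3, -42.9, -0.4, 2.6, 0.0, 0.0, 50.0]
[4.3, -42.9, 1.5, 2.6, 0.0, 0.0, 50.0]
[30.0, -22.9, 11.0, 0.0, 0.0, 0.0, 50.0]
[30.0, -22.9, 11.0, 0.0, 0.0, 0.0, 50.0]
[30.0, -22.9, 11.0, 0.0, 0.0, 0.0, 50.0]
[30.0, -22.9, 11.0, 0.0, 0.0, 0.0, 50.0]
```

{"api": "servo_tool", "payload": {
  "rows": [
    [-42, 0, 0, 0, 0, 0, 50],
    [-42, 0, 0, 0, 0, 0, 50],
    [-42, 0, 0, 0, 0, 0, 50],
    [0, -21, -40, 2.4, 0, 0, 50],
    [0, -23, -39, 2.4, 0, 0, 50],
    [0, -25, -38, 2.4, 0, 0, 50],
    [0, -26, -37, 2.4, 0, 0, 50],
    [0, -28, -35, 2.4, 0, 0, 50],
    [0, -29, -34, 2.4, 0, 0, 50]
  ]
}}

```text
t: 1.68
tool_pos: [0.444, -0.3995, 0.3527]
eef_rot: [[0.0, 0.153, -0.988], [-0.002, -0.988, -0.153], [-1.0, 0.002, 0.0]]
contact_force: [0.7, 0.1, -1.6]
width: 0.572
```

```bash
python3 -c "
from plan import *
print(telemetry.read_state()['q'],telemetry.read_state()['t'])
plan([((.46,-.1,.32),171.5),((.43,-.003,.2),171.5)],50)"
```

```text
[ 0.7536  0.2616 -0.1183  1.5381  0.0331  1.3422 -0.7857] 1.675
[4.6, -41.9, -8.8, 2.5, -0.0, -0.0, 50.0]
[4.6, -42.3, -7.0, 2.5, -0.0, -0.0, 50.0]
[4.6, -42.5, -5.1, 2.5, -0.0, -0.0, 50.0]
[4.6, -42.7, -3.3, 2.5, -0.0, -0.0, 50.0]
[4.6, -42.8, -1.5, 2.5, -0.0, -0.0, 50.0]
[4.6, -42.8, 0.4, 2.5, -0.0, -0.0, 50.0]
[4.7, -42.8, 2.2, 2.5, -0.0, -0.0, 50.0]
[30.0, -22.9, 11.0, 0.0, 0.0, 0.0, 50.0]
[30.0, -22.9, 11.0, 0.0, 0.0, 0.0, 50.0]
[30.0, -22.9, 11.0, 0.0, 0.0, 0.0, 50.0]
[30.0, -22.9, 11.0, 0.0, 0.0, 0.0, 50.0]
```

Tracking is accurate.

{"api": "servo_tool", "payload": {
  "rows": [
    [5, -42, -9, 2.5, 0, 0, 50],
    [5, -42, -7, 2.5, 0, 0, 50],
    [5, -43, -5, 2.5, 0, 0, 50],
    [5, -43, -3, 2.5, 0, 0, 50],
    [5, -43, -1, 2.5, 0, 0, 50],
    [5, -43, 0, 2.5, 0, 0, 50],
    [5, -43, 2, 2.5, 0, 0, 50],
    [30, -23, 11, 0, 0, 0, 50],
    [30, -23, 11, 0, 0, 0, 50],
    [30, -23, 11, 0, 0, 0, 50]
  ]
}}

```text
t: 2.92
tool_pos: [0.444, -0.0105, 0.2276]
eef_rot: [[0.014, -0.155, -0.988], [-0.004, -0.988, 0.155], [-1.0, 0.002, -0.014]]
contact_force: [-0.1, 0.6, 0.8]
width: 0.572
```

```bash
cat > look.py <<'E'
from plan import *
import sys
st=telemetry.read_state();im=eyes.read_camera("wrist");K,W=cam("wrist",st)
print(st['t'],st['tool_pos'],st['eef_rot'][:,2],st['contact_force'])
vis=im.copy()
for th,z in [("stand_a",.024),("coaster_a",.0365)]:
    for r in eyes.masks_of("wrist",th):
        c,e,cc=circ(K,W,r['region'],z);print(th,round(r['p'],2),r['xy'],c.round(1),np.round(e[0],1),np.round(e[1],1))
        cv2.drawContours(vis,[cc[:,None]],-1,(0,255,0) if th[0]=='s' else (0,0,255),1)
cv2.imwrite(f"pics/{sys.argv[1]}.png",vis)
E
python3 look.py w1
```

```text
2.925 [ 0.444  -0.0105  0.2276] [-0.9877  0.1554 -0.0144] [-0.0845  0.5669  0.7542]
stand_a 0.86 [312.0, 99.7] [517.2 -13.9 101.7] [517.2 -14.2] [200.2 200.9]
stand_a 0.61 [89.7, 191.0] [469.  278.6  96. ] [467.9 275.6] [133.5 170.6]
coaster_a 0.68 [310.2, 157.6] [475.2  -5.5  43.4] [475.6  -5.2] [84.7 85. ]
coaster_a 0.65 [31.4, 206.9] [463.  330.   48.2] [467.6 327.5] [77.6 93.4]
```

View pics/w1.png

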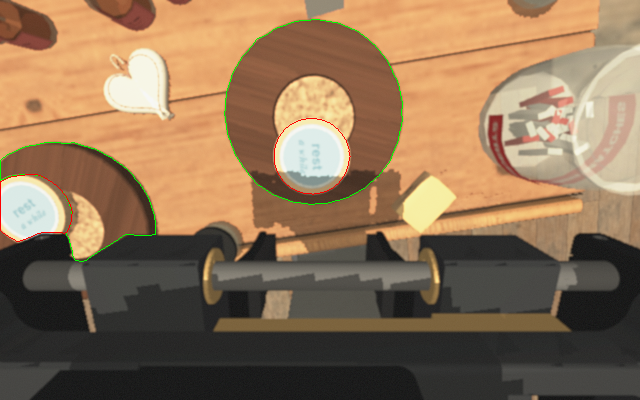

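The wrist view agrees with the top camera. Stand R is centred at (312,112) px, or (517,−14) mm, and its coaster at (311,156) px, or (475.5,−5) mm. I'll drop the fingertips behind the coaster on the robot side.

```bash
python3 -c "
from plan import *
plan([((.4265,.005,.08),168)],50,step=40)"
```

```text
[36.7, -3.4, 5.1, 0.8, -0.1, -0.0, 50.0]
[36.8, -3.3, 5.0, 0.8, -0.1, -0.0, 50.0]
[36.8, -3.2, 5.0, 0.8, -0.1, -0.0, 50.0]
[36.8, -3.1, 4.9, 0.8, -0.1, -0.0, 50.0]
```

{"api": "servo_tool", "payload": {
  "rows": [
    [37, -3.4, 5, 0.8, -0.2, 0, 50],
    [37, -3.3, 5, 0.8, -0.2, 0, 50],
    [37, -3.2, 5, 0.8, -0.2, 0, 50],
    [37, -3.1, 5, 0.8, -0.2, 0, 50]
  ]
}}

```text
t: 3.58
tool_pos: [0.4378, -0.0002, 0.0835]
eef_rot: [[0.018, -0.219, -0.976], [-0.005, -0.976, 0.219], [-1.0, 0.001, -0.018]]
contact_force: [0.6, 0.5, -0.0]
width: 0.575
```

```bash
python3 look.py w2; python3 -c "
from plan import *
print(telemetry.read_state()['q'])
plan([((.4265,.005,.028),168)],50,step=20)"
```

```text
3.575 [ 0.4378 -0.0002  0.0835] [-0.9756  0.2188 -0.0184] [ 0.6183  0.4685 -0.0278]
stand_a 0.81 [21.0, 221.5] [483.3 220.1  29.1] [484.1 218.7] [44.4 47.2]
stand_a 0.58 [313.6, 85.6] [517.2 -14.  100.7] [506.6 -11.7] [171.7 208.8]
coaster_a 0.79 [312.7, 165.0] [475.8  -5.2  43. ] [475.7  -5.2] [84.8 85.2]
[ 0.2193  0.2986 -0.3723  2.2066  0.1874  0.6526 -2.0755]
[18.3, -0.9, 3.7, -0.2, -0.2, -0.0, 50.0]
[18.3, -0.9, 3.6, -0.2, -0.2, -0.0, 50.0]
[18.4, -0.9, 3.5, -0.2, -0.2, -0.0, 50.0]
```

View pics/w2.png

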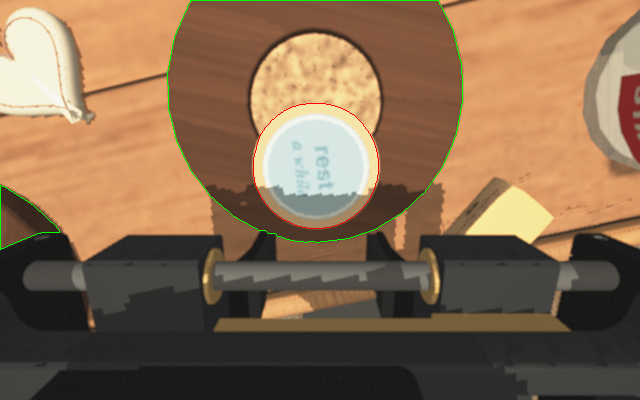

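{"api": "servo_tool", "payload": {
  "rows": [
    [0, -2, 11, 0, -1, 0, 50],
    [0, -1, 5, 0, -0.5, 0, 50]
  ]
}}

```text
t: 3.98
tool_pos: [0.4235, 0.0061, 0.0862]
eef_rot: [[-0.008, -0.219, -0.976], [0.001, -0.976, 0.219], [-1.0, 0.001, 0.008]]
contact_force: [0.0, 0.3, -0.6]
width: 0.575
```

```bash
python3 -c "
from plan import *
print(telemetry.read_state()['q'])
plan([((.4265,.005,.028),168)],50,step=20)"
```

```text
[ 0.2209  0.2858 -0.3848  2.2161  0.1667  0.6743 -2.0723]
[19.4, 0.1, -1.2, -0.2, 0.2, -0.0, 50.0]
[19.4, 0.1, -1.2, -0.2, 0.2, -0.0, 50.0]
[19.4, 0.2, -1.1, -0.2, 0.2, -0.0, 50.0]
```

{"api": "servo_tool", "payload": {
  "rows": [
    [20, 0, 0, 0, 0, 0, 50],
    [20, 0, 0, 0, 0, 0, 50],
    [15, 0, 0, 0, 0, 0, 50],
    [3, 0, 0, 0, 0, 0, 50]
  ]
}}

```text
t: 4.47
tool_pos: [0.4278, 0.0059, 0.0323]
eef_rot: [[0.004, -0.219, -0.976], [0.0, -0.976, 0.219], [-1.0, -0.001, -0.004]]
contact_force: [-0.5, -1.0, 0.1]
width: 0.574
```

```bash
python3 look.py w3
```

```text
4.475 [0.4278 0.0059 0.0323] [-0.9756  0.2195 -0.0038] [-0.4919 -0.9584  0.0669]
stand_a 0.73 [320.1, 70.2] [516.5 -13.7 100.3] [494.   -8.8] [139.6 215.2]
coaster_a 0.71 [319.0, 154.9] [475.6  -5.2  42.9] [475.7  -5.1] [84.8 85.1]
```

View pics/w3.png

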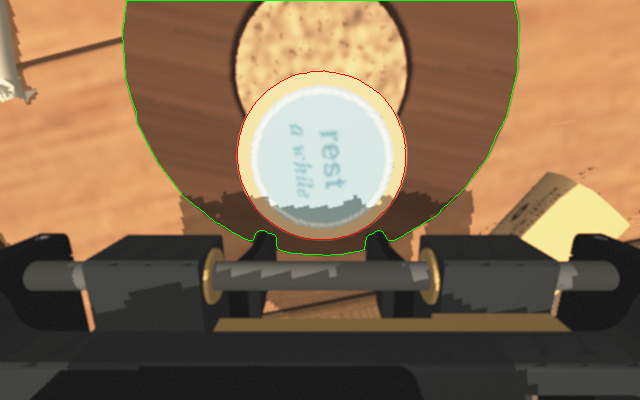

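The fingertips, at (262,240) and (376,240) px, straddle the rear of the coaster and are in line with the recess. Now I'll lower slightly and push.

{"api": "servo_tool", "payload": {
  "rows": [
    [4, 0, 0, 0, 0, 0, 50],
    [0, 0, -6, 0, 0, 0, 50],
    [0, 0, -6, 0, 0, 0, 50],
    [0, 0, -6, 0, 0, 0, 50],
    [0, 0, -6, 0, 0, 0, 50]
  ]
}}

```text
t: 5.25
tool_pos: [0.4541, 0.0003, 0.0301]
eef_rot: [[0.008, -0.22, -0.976], [0.0, -0.976, 0.22], [-1.0, -0.002, -0.008]]
contact_force: [-0.2, 0.1, 0.3]
width: 0.571
```

```bash
python3 look.py w4
```

```text
5.25 [0.4541 0.0003 0.0301] [-0.9755  0.2197 -0.0075] [-0.1755  0.0778  0.2823]
stand_a 0.79 [323.2, 84.5] [517.7 -14.2 100.2] [515.5 -13.7] [141.3 207.5]
coaster_a 0.71 [319.9, 169.0] [496.2  -9.   43.2] [496.3  -9.1] [85.  85.3]
```

View pics/w4.png

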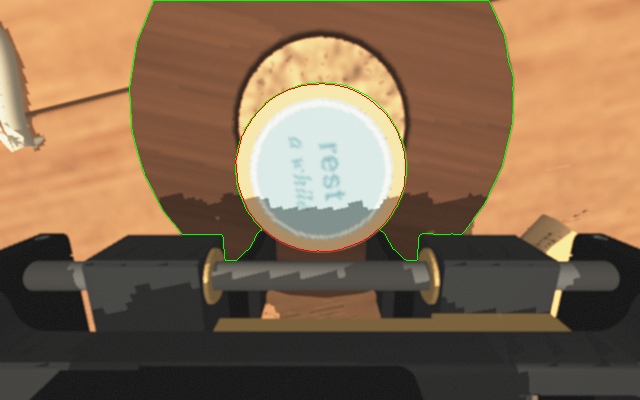

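{"api": "servo_tool", "payload": {
  "rows": [
    [1, 0, -5, 0, -0.3, 0, 50],
    [1, 0, -5, 0, 0, 0, 50],
    [0.5, 0, -4, 0, 0, 0, 50]
  ]
}}

```text
t: 5.78
tool_pos: [0.4678, -0.0028, 0.0274]
eef_rot: [[0.002, -0.22, -0.976], [0.001, -0.976, 0.22], [-1.0, -0.002, -0.001]]
contact_force: [-0.0, 0.3, 0.6]
width: 0.575
```

```bash
python3 look.py w5
```

```text
5.775 [ 0.4678 -0.0028  0.0274] [-0.9756  0.2196 -0.0013] [-0.0376  0.3064  0.5978]
stand_a 0.74 [325.6, 84.5] [518.2 -14.4 100.4] [526.3 -16.2] [138.2 205.1]
stand_a 0.47 [555.7, 252.6] [ 435.9 -130.8   11.6] [ 437.1 -130.8] [ 7.9 26.5]
coaster_a 0.85 [320.3, 169.5] [510.  -12.1  42.8] [509.9 -12.1] [83.4 84.8]
```

View pics/w5.png

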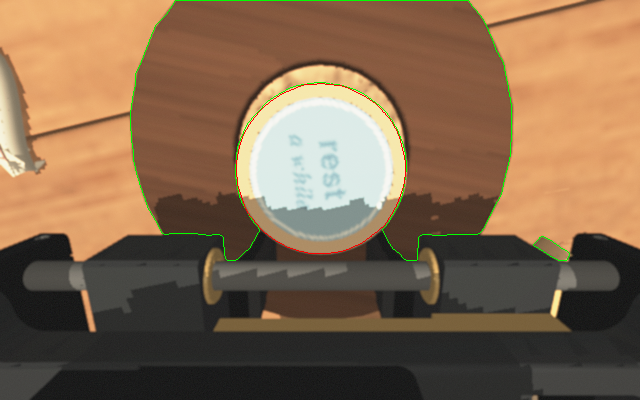

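{"api": "servo_tool", "payload": {
  "rows": [
    [0, 0, -3, 0, 0, 0, 50],
    [0, 0, -3, 0, 0, 0, 50],
    [0, 0, -1.5, 0, 0, 0, 50]
  ]
}}

```text
t: 6.3
tool_pos: [0.4751, -0.0044, 0.0275]
eef_rot: [[0.001, -0.219, -0.976], [0.001, -0.976, 0.219], [-1.0, -0.002, -0.001]]
contact_force: [-0.8, 0.4, 2.2]
width: 0.573
```

```bash
python3 look.py w6
```

```text
6.3 [ 0.4751 -0.0044  0.0275] [-0.9756  0.2194 -0.001 ] [-0.7621  0.3986  2.2468]
stand_a 0.94 [323.4, 87.5] [517.8 -14.3 100.6] [532.3 -17.4] [137.  204.8]
coaster_a 0.69 [321.3, 165.9] [517.2 -14.   40.5] [517.4 -14. ] [80.  80.4]
```

View pics/w6.png

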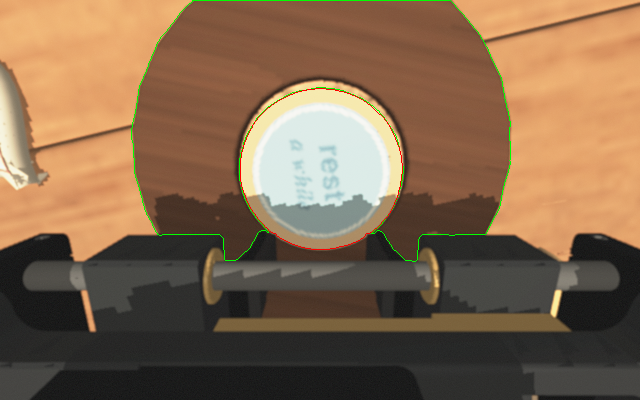

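The coaster dropped into the recess at (321,167) px. Its fitted radius shrank from 43 to 40.5 mm, as expected for a lower top surface, and it is centred to within 1 mm. I'll back off, lift and go to stand L.

{"api": "servo_tool", "payload": {
  "rows": [
    [0, 0, 4, 0, 0, 0, 50],
    [-15, 0, 2, 0, 0, 0, 50],
    [-45, 0, 0, 0, 0, 0, 50],
    [-45, 0, 0, 0, 0, 0, 50],
    [-45, 0, 0, 0, 0, 0, 50],
    [-45, 0, 0, 0, 0, 0, 50]
  ]
}}

```text
t: 7.2
tool_pos: [0.4657, -0.0028, 0.2287]
eef_rot: [[-0.003, -0.217, -0.976], [0.002, -0.976, 0.217], [-1.0, -0.001, 0.003]]
contact_force: [0.8, -1.5, 0.5]
width: 0.575
```

```bash
python3 look.py w7;python3 -c "
from plan import *
plan([((.49,.355,.22),-136)],50,step=45)"
```

```text
7.2 [ 0.4657 -0.0028  0.2287] [-0.9761  0.2174  0.0033] [ 0.7658 -1.5396  0.5045]
stand_a 0.6 [97.1, 205.9] [455.1 300.4 104.3] [485.4 289.6] [ 97.5 201.5]
stand_a 0.59 [327.8, 98.0] [517.5 -14.2 101. ] [517.6 -14.1] [199.7 200. ]
coaster_a 0.95 [57.6, 226.0] [466.3 329.7  46.4] [474.1 324.1] [69.1 90.3]
coaster_a 0.83 [320.7, 130.8] [515.6 -14.6  43.4] [516.2 -13.8] [82.4 83.9]
[1.3, -44.3, 7.0, -7.1, -0.0, 0.0, 50.0]
[1.3, -44.8, 1.5, -7.1, -0.0, 0.0, 50.0]
[1.3, -44.6, -4.0, -7.1, -0.0, 0.0, 50.0]
[1.3, -43.8, -9.5, -7.1, -0.0, 0.0, 50.0]
[1.2, -42.3, -14.8, -7.1, -0.0, 0.0, 50.0]
[1.2, -40.1, -19.9, -7.1, -0.0, 0.0, 50.0]
[1.2, -37.4, -24.7, -7.1, -0.0, 0.0, 50.0]
[1.2, -34.1, -29.1, -7.1, -0.0, 0.0, 50.0]
```

View pics/w7.png

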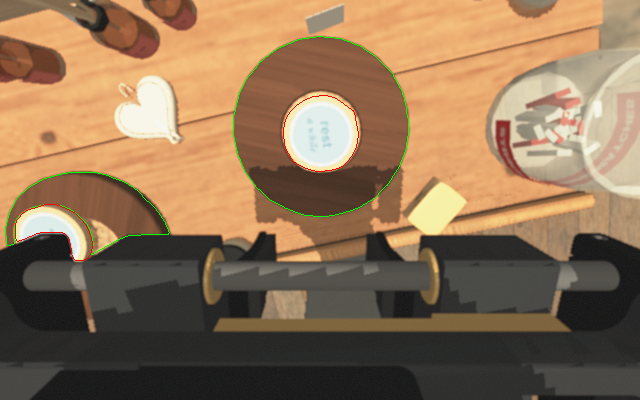

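```bash
python3 -c "
from h import *
im=eyes.read_camera('wrist');cv2.imwrite('pics/c7.png',cv2.resize(im[70:200,250:400],None,fx=4,fy=4,interpolation=cv2.INTER_CUBIC))"
```

```text
(no output)
```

View pics/c7.png

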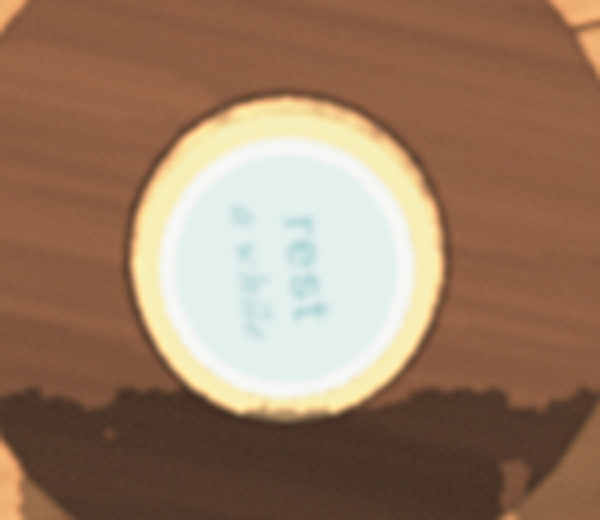

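The enlarged crop shows the R coaster inside the recess rim, with a thin cork line showing at both top and bottom. It is seated. Moving to stand L.

{"api": "servo_tool", "payload": {
  "rows": [
    [1, -44, 7, -7.1, 0, 0, 50],
    [1, -45, 1, -7.1, 0, 0, 50],
    [1, -45, -4, -7.1, 0, 0, 50],
    [1, -44, -9, -7.1, 0, 0, 50],
    [1, -42, -15, -7.1, 0, 0, 50],
    [1, -40, -20, -7.1, 0, 0, 50],
    [1, -37, -25, -7.1, 0, 0, 50],
    [1, -34, -29, -7.1, 0, 0, 50]
  ]
}}

```text
t: 8.4
tool_pos: [0.4784, 0.3565, 0.2067]
eef_rot: [[-0.023, 0.714, -0.699], [-0.009, -0.7, -0.714], [-1.0, -0.01, 0.022]]
contact_force: [0.4, 0.2, 0.4]
width: 0.572
```

```bash
python3 look.py w8
```

```text
8.4 [0.4784 0.3565 0.2067] [-0.6993 -0.7145  0.0224] [0.3593 0.1553 0.4061]
stand_a 0.92 [318.4, 239.6] [439.  312.  100.8] [456.7 330.2] [142.2 201.4]
stand_a 0.7 [554.4, 307.1] [576.8  39.6  15.2] [577.   40.6] [ 3.7 34.9]
coaster_a 0.75 [328.5, 199.7] [465.4 336.3  43.8] [465.  336.2] [83.7 86. ]
```

View pics/w8.png

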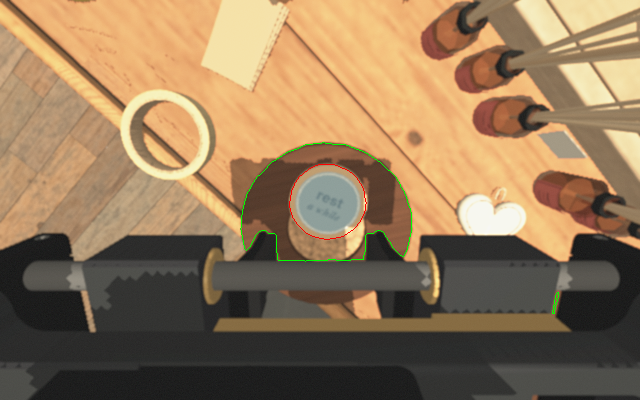

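```bash
python3 -c "
from plan import *
plan([((.512,.382,.13),-136.5)],50,step=20)"
```

```text
[15.1, 1.8, -8.7, 0.4, 0.3, 0.1, 50.0]
[15.2, 1.7, -8.6, 0.4, 0.3, 0.1, 50.0]
[15.2, 1.6, -8.6, 0.4, 0.3, 0.1, 50.0]
[15.2, 1.5, -8.5, 0.4, 0.3, 0.1, 50.0]
[15.3, 1.4, -8.5, 0.4, 0.3, 0.1, 50.0]
```

{"api": "servo_tool", "payload": {
  "rows": [
    [15, 1.8, -9, 0.4, 0.3, 0.1, 50],
    [15, 1.7, -9, 0.4, 0.3, 0.1, 50],
    [15, 1.6, -9, 0.4, 0.3, 0.1, 50],
    [15, 1.5, -9, 0.4, 0.3, 0.1, 50],
    [15, 1.4, -9, 0.4, 0.3, 0.1, 50],
    [0, 0, 0, 0, 0, 0, 50]
  ]
}}

```text
t: 9.3
tool_pos: [0.5167, 0.3789, 0.1218]
eef_rot: [[-0.001, 0.683, -0.73], [-0.002, -0.73, -0.683], [-1.0, 0.0, 0.002]]
contact_force: [-0.5, 0.5, -0.5]
width: 0.572
```

```bash
python3 look.py w9
```

```text
9.3 [0.5167 0.3789 0.1218] [-0.7304 -0.683   0.0021] [-0.5485  0.4787 -0.4888]
stand_a 0.66 [326.5, 227.7] [475.5 344.   85.8] [487.  355.9] [ 73.3 144. ]
coaster_a 0.77 [315.1, 289.7] [455.1 326.2  40.6] [447.6 319.7] [29.7 88.9]
coaster_a 0.76 [12.2, 15.9] [468.  629.1  21.5] [469.3 631.6] [21.2 37.7]
```

View pics/w9.png

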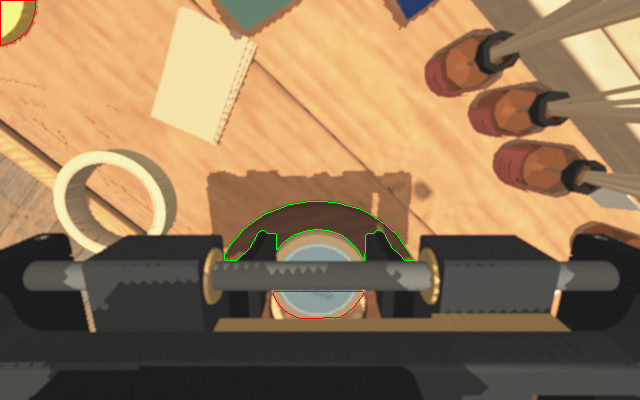

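```bash
cat > arc.py <<'E'
from plan import *
from scipy.optimize import least_squares
st=telemetry.read_state();im=eyes.read_camera("wrist");K,W=cam("wrist",st)
def fit(P,r):
    s=least_squares(lambda c:np.hypot(P[:,0]-c[0],P[:,1]-c[1])-r,P.mean(0)-r*np.array([.7,.7]),loss='soft_l1',f_scale=.0015);return s.x,np.abs(s.fun).max()
r=max(eyes.masks_of("wrist","stand_a"),key=lambda r:r['p'])['region']
cs,_=cv2.findContours(r.astype(np.uint8),0,cv2.CHAIN_APPROX_NONE);c=max(cs,key=cv2.contourArea)[:,0]
o=np.array([u for u in c if u[1]==c[c[:,0]==u[0],1].min() and not(262>u[0]>245 and u[1]>228) and u[1]<250 and not (u[0]>375 and u[1]>245)])
P=np.array([px2w(K,W,u,.024)[:2] for u in o]);print("stand",fit(P,.102))
b=np.array([u for u in c if 282<u[0]<357 and u[1]==c[c[:,0]==u[0],1].max() and u[1]<252])
P=np.array([px2w(K,W,u,.0365)[:2] for u in b]);print("coaster arc via stand inner edge",fit(P,.043),len(b))
v=im.copy()
for u in o: v[u[1],u[0]]=(0,255,0)
for u in b: v[u[1],u[0]]=(0,0,255)
cv2.imwrite("pics/arc.png",cv2.resize(v[180:330,200:440],None,fx=3,fy=3,interpolation=cv2.INTER_NEAREST))
E
python3 arc.py
```

```text
stand (array([0.4396, 0.3124]), np.float64(0.0023454987967810176))
coaster arc via stand inner edge (array([0.4673, 0.3387]), np.float64(0.0011359788111995894)) 74
```

View pics/arc.png

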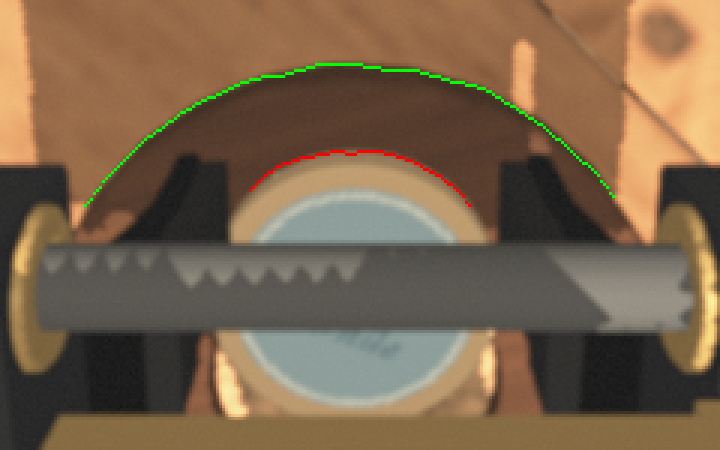

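```bash
python3 -c "
from plan import *
plan([((.508,.3772,.029),-136.4)],50,step=20)"
```

```text
[19.1, -0.9, 1.7, -0.1, -0.0, -0.0, 50.0]
[19.1, -0.9, 1.7, -0.1, -0.0, -0.0, 50.0]
[19.1, -0.9, 1.7, -0.1, -0.0, -0.0, 50.0]
[19.1, -0.9, 1.7, -0.1, -0.0, -0.0, 50.0]
[19.1, -0.9, 1.6, -0.1, -0.0, -0.0, 50.0]
```

{"api": "servo_tool", "payload": {
  "rows": [
    [19, -1, 1, -0.1, 0, 0, 50],
    [19, -1, 1, -0.1, 0, 0, 50],
    [19, -1, 1, -0.1, 0, 0, 50],
    [19, -1, 1, -0.1, 0, 0, 50],
    [14, -1, 1, 0, 0, 0, 50],
    [0, 0, 0, 0, 0, 0, 50]
  ]
}}

```text
t: 10.3
tool_pos: [0.5085, 0.379, 0.0273]
eef_rot: [[0.0, 0.689, -0.725], [-0.001, -0.725, -0.689], [-1.0, 0.001, 0.0]]
contact_force: [-0.3, 0.1, -0.7]
width: 0.578
```

```bash
python3 -c "
from plan import *
plan([((.508,.3772,.028),-136.4)],50,step=20)
for n in ['wrist','scene']:
  im=eyes.read_camera(n);cv2.imwrite('pics/d_%s.png'%n,im if n=='wrist' else cv2.resize(im[170:260,220:340],None,fx=5,fy=5,interpolation=cv2.INTER_CUBIC))"
```

```text
[-0.7, 0.9, 1.7, -0.0, 0.0, -0.1, 50.0]
```

View pics/d_wrist.png

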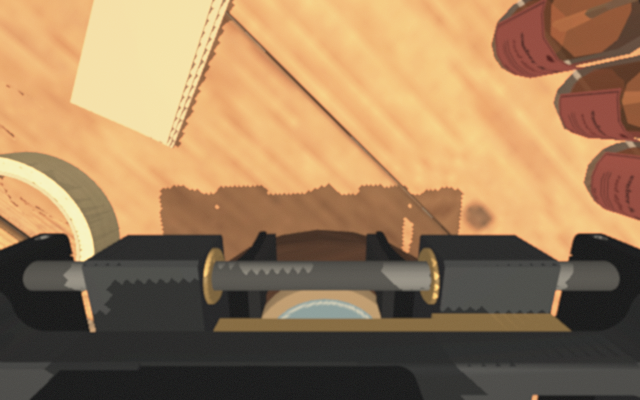

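View pics/d_scene.png

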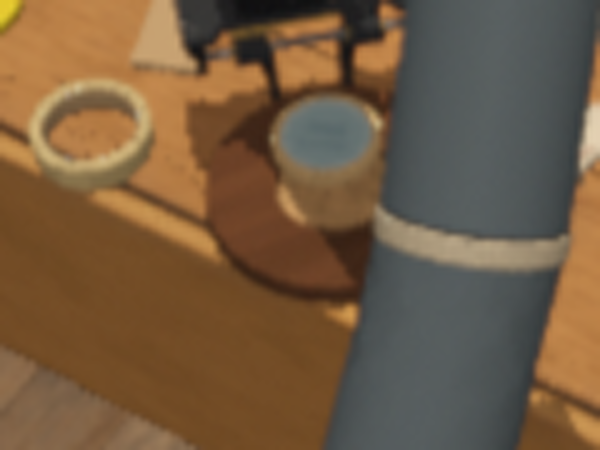

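The fingertips are on the far side of the coaster, which appears centred at about (321,305) px between the fingers. I'll push inward.

{"api": "servo_tool", "payload": {
  "rows": [
    [0, 0, 7, 0, 0, 0, 50],
    [0, 0, 7, 0, 0, 0, 50],
    [0, 0, 6, 0, 0, 0, 50],
    [0, 0, 6, 0, 0, 0, 50],
    [0, 0, 6, 0, 0, 0, 50],
    [0, 0, 6, 0, 0, 0, 50],
    [0, 0, 0, 0, 0, 0, 50]
  ]
}}

```text
t: 11.28
tool_pos: [0.4814, 0.3528, 0.0314]
eef_rot: [[0.007, 0.689, -0.725], [0.004, -0.725, -0.689], [-1.0, 0.002, -0.008]]
contact_force: [-0.6, 0.6, -0.3]
width: 0.574
```

```bash
cat > look2.py <<'E'
from plan import *
import sys
im=eyes.read_camera("top");K,W=cam("top")
for r in eyes.masks_of("top","coaster_a"): 
    c,e,_=circ(K,W,r['region'],.0365);print(round(r['p'],2),r['xy'],c.round(1),np.round(e[0],1))
a=cv2.resize(im[180:260,240:340],None,fx=4,fy=4,interpolation=cv2.INTER_CUBIC)
im=eyes.read_camera("scene");b=cv2.resize(im[170:250,240:340],None,fx=4,fy=4,interpolation=cv2.INTER_CUBIC)
cv2.imwrite("pics/%s.png"%sys.argv[1],np.hstack([a,b]))
E
python3 look2.py e1
```

```text
0.85 [176.5, 213.7] [456.4 677.2  43.4] [455.8 678.1]
0.72 [292.3, 231.7] [422.  301.   97.1] [399.7 295.6]
0.58 [281.7, 216.5] [446.5 318.1  40.3] [445.  318.1]
0.46 [384.9, 190.5] [544.8 -23.3  21.2] [547.4 -24.9]
```

View pics/e1.png

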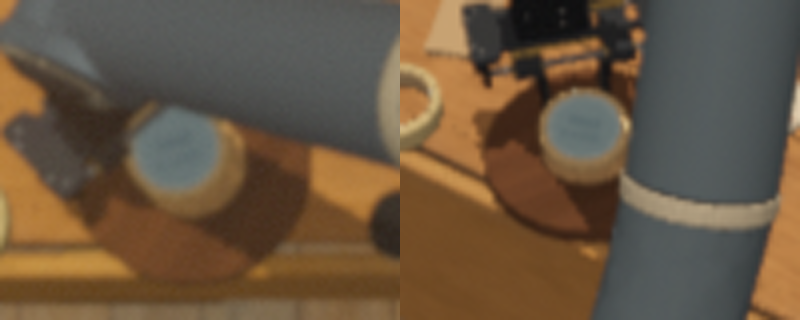

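It is still about 15 mm short. I'll continue, lowering slightly.

{"api": "servo_tool", "payload": {
  "rows": [
    [2, 0, 4, 0, 0.3, 0, 50],
    [1.5, 0, 4, 0, 0.2, 0, 50],
    [1, 0, 3, 0, 0, 0, 50],
    [0, 0, 0, 0, 0, 0, 50]
  ]
}}

```text
t: 11.92
tool_pos: [0.4733, 0.3453, 0.0262]
eef_rot: [[0.014, 0.689, -0.725], [0.011, -0.725, -0.689], [-1.0, 0.002, -0.017]]
contact_force: [0.5, -0.3, -0.5]
width: 0.575
```

```bash
python3 look2.py e2
```

```text
0.71 [328.7, 173.7] [589.8 175.8  35.3] [590.5 169.5]
0.68 [284.4, 221.1] [438.2 309.7  41.3] [433.4 308. ]
0.67 [174.6, 213.4] [454.3 678.8  44.8] [455.4 678.6]
0.64 [385.3, 190.0] [539.6 -21.4  32.9] [543.7 -23.1]
```

View pics/e2.png

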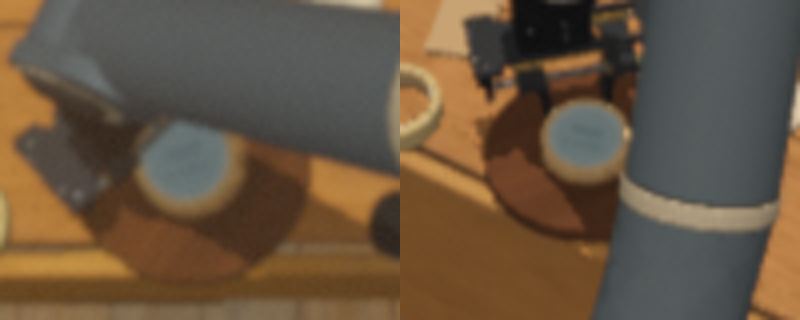

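{"api": "servo_tool", "payload": {
  "rows": [
    [-0.5, 0, 3, 0, -0.5, 0, 50],
    [0, 0, 2.5, 0, 0, 0, 50],
    [0, 0, 0, 0, 0, 0, 50]
  ]
}}

```text
t: 12.45
tool_pos: [0.4697, 0.342, 0.0269]
eef_rot: [[0.008, 0.689, -0.725], [0.005, -0.725, -0.689], [-1.0, 0.001, -0.009]]
contact_force: [-0.4, -0.1, -0.8]
width: 0.578
```

```bash
python3 look2.py e3
```

```text
0.94 [175.3, 218.1] [454.  678.4  42.5] [453.8 678.3]
0.86 [287.2, 223.2] [434.9 306.3  41.3] [430.7 304.5]
```

View pics/e3.png

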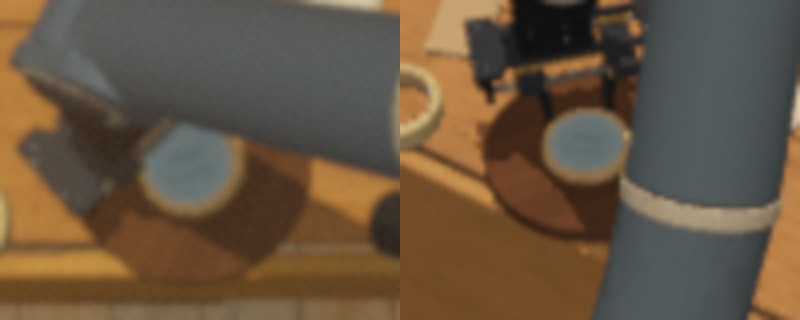

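It appears to have dropped in. I'll back off and check from above.

{"api": "servo_tool", "payload": {
  "rows": [
    [0, 0, -5, 0, -0.5, 0, 50],
    [-15, 0, -2, 0, 0, 0, 50],
    [-45, 0, 0, 0, 0, 0, 50],
    [-45, 0, 0, 0, 0, 0, 50],
    [-45, 0, 15, 0, 0, 0, 50],
    [-40, 0, 35, 0, 0, 0, 50],
    [0, 0, 45, 0, 0, 0, 50],
    [0, 0, 0, 0, 0, 0, 50]
  ]
}}

```text
t: 13.6
tool_pos: [0.4054, 0.2833, 0.2292]
eef_rot: [[0.006, 0.69, -0.723], [0.002, -0.723, -0.69], [-1.0, 0.002, -0.005]]
contact_force: [0.9, 0.3, 0.4]
width: 0.574
```

```bash
python3 look.py w10; python3 look2.py e4;  python3 -c "
from h import *
im=eyes.read_camera('wrist');cv2.imwrite('pics/c10.png',cv2.resize(im[40:240,220:420],None,fx=3,fy=3,interpolation=cv2.INTER_CUBIC))"
```

```text
13.6 [0.4054 0.2833 0.2292] [-0.7234 -0.6904 -0.0055] [0.9418 0.2758 0.4047]
stand_a 0.6 [339.3, 107.4] [437.  310.1 101.4] [437.1 310. ] [199.9 200.1]
stand_a 0.58 [549.7, 221.0] [551.8  27.8  92. ] [563.2  42.8] [ 60.1 172.4]
coaster_a 0.83 [557.4, 251.6] [537.7  17.2  22.1] [541.4  16.1] [17.  45.2]
coaster_a 0.83 [323.0, 144.3] [437.1 311.9  42.5] [436.5 312.3] [81.4 83.5]
0.84 [380.9, 198.5] [515.4 -14.9  44.5] [514.8 -14.7]
0.74 [177.0, 214.9] [454.2 677.4  43.4] [454.9 677.5]
```

View pics/c10.png

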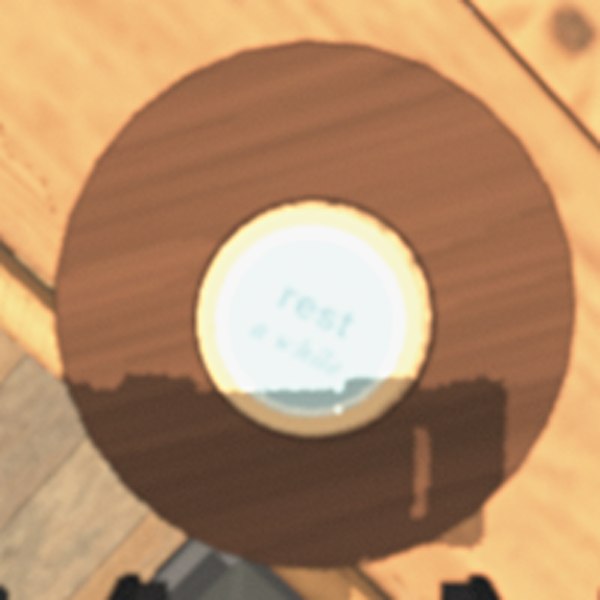

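View pics/e4.png

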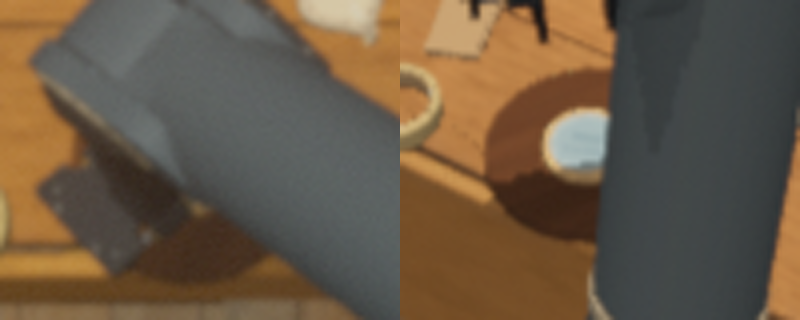

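L is seated and centred in the recess, at (313,318) in the crop. Now a final check of R and the bystanders from the top camera, and R from the wrist view, which also takes it in.

```bash
python3 - <<'E'
from plan import *
im=eyes.read_camera("top");K,W=cam("top")
for th,z in [("stand_a",.024),("coaster_a",.0275),("lidded_tin",.041),("soap_bar",.026),("heart",.015),("tape",.025),("candle",.073),("tags",.009)]:
    for r in eyes.masks_of("top",th)[:3]:
        c,e,_=circ(K,W,r['region'],z);print(th,round(r['p'],2),r['xy'],c.round(1),np.round(e[1],1))
a=cv2.resize(im[160:240,340:430],None,fx=5,fy=5,interpolation=cv2.INTER_CUBIC)
s=eyes.read_camera("scene");b=cv2.resize(s[190:270,320:400],None,fx=5,fy=5,interpolation=cv2.INTER_CUBIC)
cv2.imwrite("pics/f1.png",a);cv2.imwrite("pics/f2.png",np.hstack([cv2.resize(s,(640,400))]))
E
```

```text
stand_a 0.92 [389.9, 203.7] [515.9 -18.8 104.4] [197.  203.8]
stand_a 0.87 [288.2, 240.5] [355.5 296.5  53.1] [ 54.7 100.5]
coaster_a 0.97 [383.4, 199.9] [518.3 -13.8  45.7] [84.1 88.5]
coaster_a 0.8 [176.5, 214.0] [455.7 681.4  44.1] [82.1 86.2]
soap_bar 0.73 [416.7, 234.4] [ 398.  -129.7   36.3] [48.7 75.2]
heart 0.52 [327.5, 175.0] [583.9 174.8  43. ] [67.3 76.8]
candle 0.68 [457.3, 165.9] [ 618.5 -265.1   46.1] [62.2 93.2]
tags 0.76 [227.7, 196.1] [526.  519.   52.7] [ 71.9 107.1]
tags 0.28 [418.8, 234.5] [ 396.2 -134.9   37.6] [52.1 78.4]
```

View pics/f1.png

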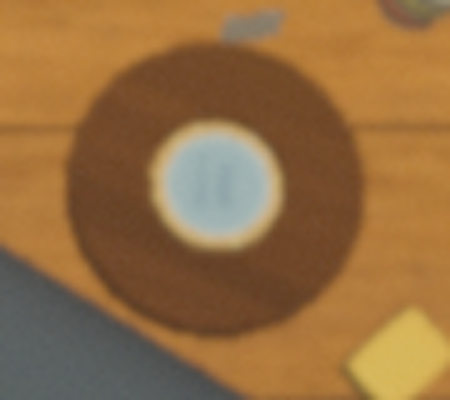

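View pics/f2.png

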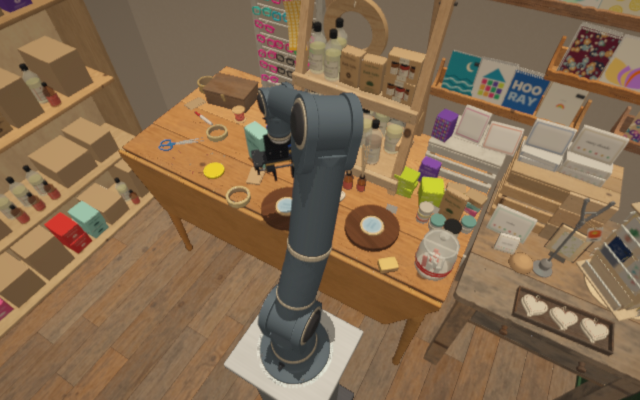

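Both coasters sit concentric and low in their recesses, and the bystanders that can be seen are where they were. The arm is clear, so I'm handing in.

```bash
python3 -c "
from station import job
print(job.job_done())"
```

```text
the job is handed in; nothing more can be done
None
```

I pushed both blue coasters into their recesses with the two fingertips, about 42 mm for the right-hand stand and 36 mm for the left. Neither was lifted, and I left the yellow look-alike alone. I handed in about 14 s into the 40 s limit, and the hand-in gave no verdict.

**Seating:** In the last pictures both coasters lie inside the recess rim.
- **Right coaster:** it measures about 1–3 mm from the recess centre.
- **Left coaster:** it measures about 2 mm from the recess centre.
- **Level:** I judged this by eye from the rim gaps and the smaller apparent size; I had no direct measurement of tilt or height.

**Bystanders:** The soap bar, heart, candle and tags measured within about 5 mm of where they started. The arm hid the lidded tin in the last top view, and the network did not report the tape there. I couldn't re-measure either, but no move went near them.

**Disagreement:** The top and wrist cameras differed by about 5 mm on the left stand's position. I used the wrist camera's position for that push.

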